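Press three glued guitar patches with matching blocks and a weight

ROBOT

A 7-joint arm with a two-finger parallel gripper is mounted at the origin on the work surface. World frame = base frame: x ahead of the robot, y to its left, z up, the work surface at z = 0. Lengths are in m, angles in rad, forces in N, time in s.
With the tool pointing down it reaches from about 0.425 to 0.925 m from the base axis. Payload 6.8 kg.
Tool frame: the origin (TCP) lies on the centre line of the jaws, within the pads' length; the fingertips stand 17 mm ahead of it and the grasp point (between the pads) lies 2 mm behind it (finger_overhang is the distance from the TCP to the fingertips, in m); z points along the fingers, y is the line along which they close (so a half turn about z gives the same grasp; the last joint's range is limited). The gripper opens to 88 mm and grips with 3 to 60 N. Pads are 20 mm wide; open, the fingers measure 115 mm over their backs; the gripper's body (75 mm by 178 mm) begins 61 mm behind the grasp point.
Start: joints at [-1.238, 0.477, 0.022, 1.555, -0.011, 1.109, -0.083], TCP at [0.288, 0.61, 0.24] pointing down, gripper open.
Joint ranges: [-2.96, 2.96], [-0.34, 2.1], [-1.41, 1.46], [0.24, 2.44], [-1.37, 4.51], [0.17, 1.92], [-2.96, 2.96]. Speed limits (rad/s): [2.39, 2.39, 3.14, 3.14, 3.14, 3.14, 3.14].

INTERFACE

Orientations are given as [roll, pitch, yaw] about the fixed x, y, z axes, in that order (R = Rz(yaw) Ry(pitch) Rx(roll)).
In Python, from bench import get_obs, grab_frame, camera_info, job_done, recognise, regions_of, spot_point, finger_overhang gives the robot as it stands. The module is installed in compiled form; this text tells all that it offers.
- The arm moves only by the tool move_arm, never from a script. Its argument "targets" is a list of rows, each an object with "delta_pos": the shift along the tool's x, y, z in units of 0.5 m (1.0 is 0.5 m), a list of three; "delta_rot": the turn, a rotation vector about the tool's x, y, z in units of 360 degrees (1.0 is 360 degrees), a list of three; "hand": the opening in per cent of the stroke, from 0 (shut) to 100 (fully open). A call has 1 to 8 rows; each row is the pose to reach, as a shift and turn from the pose commanded when the call began, along the tool's axes at that moment, turning the shorter way round; what a row does not reach only later rows make up. A row lasts 1/10 s, in which the tool goes at most 50 mm and 8.59 degrees, less where a joint would pass 70% of its speed; a pose out of reach is approached as far as the arm can. A call with a number of a shift or a turn outside -1 to 1 is refused whole. A call with a gripper value outside its range is refused whole. The fingers move at their own pace and stop on an object; "newtons" is the grip in N (left out, the last holds). Time passes only in rows, so rows that repeat a pose let the fingers close. It gives the time, the measured TCP pose, the force, the opening and the grip force at its end, in the units of the state.
- get_obs(): the state, without advancing time (a new reading comes with each control period).
- grab_frame(name): name is "scene" or "top"; returns the picture (420x560x3 uint8, blue, green, red); there is no depth.
- camera_info(name): a dict with "fx", "fy", "cx", "cy" (pixels), "origin" and "orientation" of the camera in the world. Camera axes: x right, y down, z forward; pixel columns grow to the right and rows downward; lengths in m; the calibration is good to about 2 mm. A picture is of the moment at which its call begins. camera_info takes no time and is no camera call.
- job_done(): hands the job in; it is judged then, once.
Trained networks look in the newest picture that a camera, given by its name, has taken for a name from the list of things; names that differ only in an ending like _2 or _b are one class to them, and where a whole thing is asked for, a point or a joint stands for the part that bears it (a point fixed in the world has none). Each returns a list of dicts, best first, with "score" (0 to 1); they miss things now and then, are a little off and sometimes report something else, mostly with a low value. They report only what shows in the picture. A call takes as long as a camera call. They do not tell look-alikes from the thing itself.
- recognise(camera, name): "rect" ([centre column, centre row, width, height] in pixels, round what is visible of it).
- regions_of(camera, name): "mask" (420x560 bool, what is visible of it) and "rect" ([centre column, centre row, width, height] in pixels, round what is visible of it).
- spot_point(camera, name): "pixel" ([column, row] in pixels: a listed point, or the origin of a listed thing).
The state is a dict: "time": time; "joint_positions": joint angles; "qvel": joint speeds; "tau": joint torques, N m; "eef_pos": TCP position; "tcp_rot": TCP orientation; "wrist_force": force on the tool from outside, world axes, zero at the start; "ft_torque": the same for the moment, N m; "gripper_width": finger opening in m; "gripper_force": force on a finger pad.
Only numpy, scipy, OpenCV 4.12 (cv2) and the standard library are available. Lean on these libraries where they do the work, as an engineer would, in place of code of your own. Each camera call takes 0.05 s, during which the arm holds its last target. There are 200 camera calls.

TASK

Three small dark panels on the luthier's bench each carry a freshly glued pale patch: one round, one square, one oblong. Set on each patch the handled pressing block whose sole has the same shape, centred on the patch and lined up with its sides, and once all three blocks are down, slip the steel ring weight over the handle of the oblong block so that it lies flat on it. Leave the plain offcuts and the roll of tape where they lie.

Things in the scene. Friction and masses are not known exactly. Their poses are not given: they have to be found in the camera images.
- round_block: Pressing block with a round sole, 76 mm in diameter. Solid hardwood. Origin: centre of its underside, z up. The sole is 18 mm thick; from its centre rises an upright round handle, 22 mm in diameter and 50 mm tall, so its top is 68 mm above the underside. Loose, about 0.1 kg, stands upright on the bench; best lifted by the handle.
- square_block: Pressing block with a square sole, 64 x 64 mm along its x and y. Solid hardwood. Origin: centre of its underside, z up. The sole is 18 mm thick; from its centre rises an upright round handle, 22 mm in diameter and 50 mm tall, so its top is 68 mm above the underside. Loose, about 0.1 kg, stands upright on the bench; best lifted by the handle.
- oblong_block: Pressing block with an oblong sole, 48 mm along its x and 116 mm along its y. Solid hardwood. Origin: centre of its underside, z up. The sole is 18 mm thick; from its centre rises an upright round handle, 22 mm in diameter and 50 mm tall, so its top is 68 mm above the underside. Loose, about 0.1 kg, stands upright on the bench; best lifted by the handle.
- weight: Plain steel ring weight lying flat on the bench: 64 mm outside diameter, 36 mm hole, 30 mm high, about 0.45 kg, loose. Origin: on its axis at its underside, z up. Grasp it across the outside; its hole passes over a block's 22 mm handle and it then rests on the block's sole.
- round_panel: Round-patch panel: dark wooden panel 80 x 130 x 6 mm lying flat, fixed to the bench, long side along its own y, with a whitish spruce patch 4 mm thick glued on its middle: a disc 64 mm in diameter. Origin: centre of the panel's underside, z up; the patch's top is 10 mm above it.
- square_panel: Square-patch panel: dark wooden panel 80 x 130 x 6 mm lying flat, fixed to the bench, long side along its own y, with a whitish spruce patch 4 mm thick glued on its middle: a square of 54 x 54 mm, sides along x and y. Origin: centre of the panel's underside, z up; the patch's top is 10 mm above it.
- oblong_panel: Oblong-patch panel: dark wooden panel 80 x 130 x 6 mm lying flat, fixed to the bench, long side along its own y, with a whitish spruce patch 4 mm thick glued on its middle: a rectangle 36 mm along x and 100 mm along y. Origin: centre of the panel's underside, z up; the patch's top is 10 mm above it.
- square_offcut: Bystander: plain square wooden offcut 64 x 64 x 18 mm with no handle, loose among the blocks. Origin: centre of its underside.
- round_offcut: Bystander: plain round wooden offcut, 76 mm in diameter, 18 mm thick, no handle, loose between the panels. Origin: centre of its underside.
- tape_roll: Bystander: roll of pale paper tape lying flat, 90 mm outside diameter, 72 mm hole, 25 mm high, loose between the panels. Origin: on its axis at its underside.
Things that resemble listed ones, but are neither listed nor needed, are in the scene too. Leave any blue or yellow look-alike of the weight alone.

How it is judged:
On the way, in this order (a step that is already met when the one before it is completed fails the run):
1. all three pressing blocks stand on the patches of their own shape (horizontal distance between round_block and round_panel below 0.01 m and z of round_block in the frame of round_panel between 0.006 and 0.014 m and angle between each of round_block, square_block, oblong_block's own z axis and vertical below 0.08 rad and horizontal distance between square_block and square_panel below 0.01 m and z of square_block in the frame of square_panel between 0.006 and 0.014 m and (angle between the x axis of square_block and the x axis of square_panel, either way round below 0.2 rad or angle between the x axis of square_block and the y axis of square_panel, either way round below 0.2 rad) and horizontal distance between oblong_block and oblong_panel below 0.01 m and z of oblong_block in the frame of oblong_panel between 0.006 and 0.014 m and angle between the y axis of oblong_block and the y axis of oblong_panel, either way round below 0.2 rad), for 0.2 s.
2. then the ring weight lies flat on the oblong block, around its handle (horizontal distance between weight and oblong_block below 0.012 m and z of weight in the frame of oblong_block between 0.014 and 0.022 m and angle between weight's own z axis and vertical below 0.08 rad), for 0.2 s.
At the end, for the whole second after the job is handed in: Each block rests upright on the patch of its shape, centres within 10 mm, square and oblong lined up within 0.2 rad (tilt under 0.08 rad); the weight lies flat on the oblong sole around the handle, axes within 12 mm; all released and at rest (all of step 1 and all of step 2 and linear speed of each of round_block, square_block, oblong_block, weight below 0.02 m/s); the robot touches nothing.
It fails at once if the square offcut was moved by more than 25 mm (distance of square_offcut from where it was at the start of the episode above 0.025 m).
It fails at once if the round offcut was moved by more than 25 mm (distance of round_offcut from where it was at the start of the episode above 0.025 m).
It fails at once if the tape roll was moved by more than 25 mm (distance of tape_roll from where it was at the start of the episode above 0.025 m).
It also fails if it takes over 118 s, if anything falls off the work surface, if the arm or the gripper's body presses on something with over 40 N, if the wrist force passes 120 N, or if a joint passes its speed limit or range.

## Working session

There is one attempt and no reset: what is moved stays moved. The work goes in short steps, Python scripts to look and compute and a tool call to move; the robot and the scene stay as the last step left them, time stands still between calls to the robot, and variables do not carry over. Pictures are saved under pics/ and viewed, at most 14 in all, crops included, and the job is handed in when it is done.

Besides the shell and the picture viewer there is one more tool, called after "Call:" by a JSON object that holds its "name" and its "arguments", one argument or row to a line. move_arm: Moves the arm, as the interface text tells. Shifts and turns lie within -1 to 1; 1 stands for 0.5 m of shift or 360 degrees of turn. Its arguments: {"type":"object","properties":{"targets":{"type":"array","items":{"type":"object","properties":{"delta_pos":{"type":"array","items":{"type":"number","minimum":-1,"maximum":1}},"delta_rot":{"type":"array","items":{"type":"number","minimum":-1,"maximum":1}},"hand":{"type":"number"}}}},"newtons":{"type":"number"}},"required":["targets"]}

```bash
mkdir -p pics; python3 - <<'E'
from bench import *
import cv2
for n in("scene","top"):
    cv2.imwrite(f"pics/{n}0.png",grab_frame(n)); print(camera_info(n))
    for t in "round_block square_block oblong_block weight round_panel square_panel oblong_panel square_offcut round_offcut tape_roll".split():
        print(n,t,[(round(r["score"],2),[round(float(v)) for v in r["rect"]]) for r in recognise(n,t)][:4])
print(get_obs())
E
```

```text
{'fx': 488.1885089761024, 'fy': 488.1885089761024, 'cx': 282.92582495506434, 'cy': 213.5548936381815, 'origin': array([0.98329144, 0.51487153, 0.99357458]), 'orientation': array([-2.48609331, -0.01646964,  2.35798931])}
scene round_block [(0.95, [239, 140, 29, 28])]
scene square_block []
scene oblong_block [(0.94, [338, 248, 50, 34])]
scene weight [(0.69, [433, 244, 32, 28]), (0.66, [392, 264, 30, 35]), (0.62, [419, 302, 35, 31]), (0.62, [373, 222, 30, 24])]
scene round_panel [(0.76, [169, 178, 49, 41])]
scene square_panel [(0.85, [364, 346, 67, 65])]
scene oblong_panel [(0.63, [209, 270, 66, 56])]
scene square_offcut [(0.9, [274, 216, 33, 30])]
scene round_offcut [(0.75, [269, 327, 35, 38])]
scene tape_roll [(0.73, [171, 222, 43, 34])]
{'fx': 398.9896977027239, 'fy': 398.9896977027239, 'cx': 278.95966628311845, 'cy': 207.3946721864878, 'origin': array([0.2924549 , 0.03217213, 1.01670499]), 'orientation': array([-2.95853017, -0.02891804, -1.55742033])}
top round_block [(0.92, [390, 262, 35, 32])]
top square_block [(0.69, [338, 228, 28, 34])]
top oblong_block [(0.9, [217, 229, 50, 38]
[... 488 characters left out ...]
 array([-1.23811292,  0.47697663,  0.02242257,  1.55539166, -0.01147437,
        1.10931047, -0.08308835]), 'qvel': array([ 8.17789925e-04, -6.32281364e-05, -1.00334305e-03,  2.38549528e-03,
       -1.01822705e-05,  1.36196623e-03,  1.18070904e-03]), 'tau': array([-1.05982879e-03, -5.82722676e+01,  1.53375864e+00, -2.72952211e+01,
       -5.44055365e-02,  9.94286238e-03,  4.96546846e-06]), 'eef_pos': array([0.28800891, 0.61049367, 0.23968356]), 'tcp_rot': array([3.14154844e+00, 1.55714140e-05, 2.70079123e+00]), 'wrist_force': array([ 0.49967197,  0.54995159, -0.73538273]), 'ft_torque': array([-0.01901884,  0.01356923,  0.04338771]), 'gripper_force': 0.0, 'gripper_width': 0.08783301348383765}
```

```bash
python3 - <<'E'
import cv2
for n in("scene","top"):
    cv2.imwrite(f"pics/{n}0b.png",cv2.resize(cv2.imread(f"pics/{n}0.png"),(800,600),interpolation=cv2.INTER_CUBIC))
E
```

```text
(no output)
```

View pics/top0b.png

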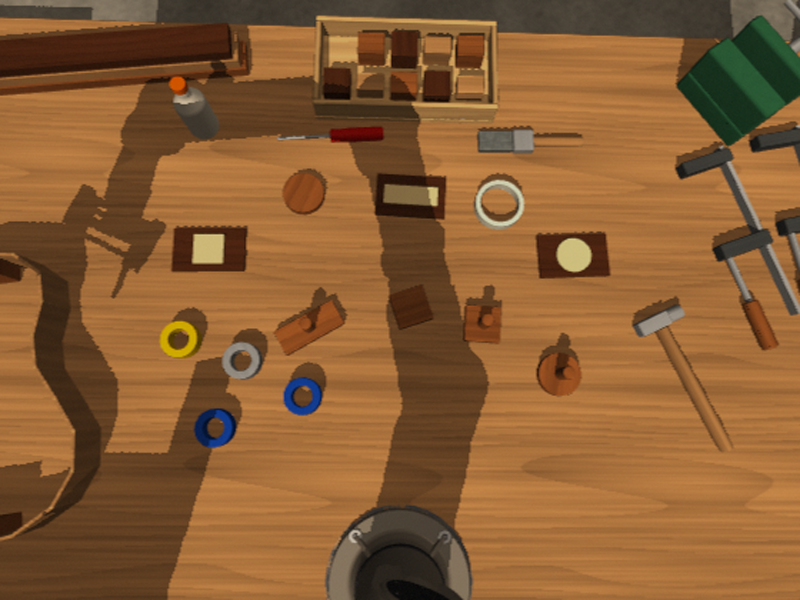

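View pics/scene0b.png

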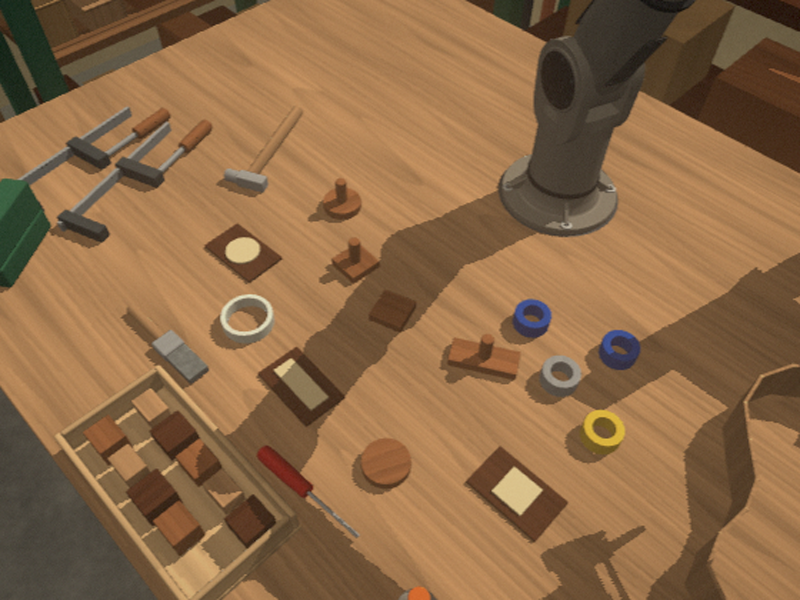

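Top picture (800×600 scale): rings at yellow (180,338), grey steel (242,360), blue (302,396) and blue (215,428). The grey one fits the plain steel weight, since blue and yellow are look-alikes. Blocks: oblong (310,325), square (483,322), round (560,373). Panels: square (210,248), oblong (411,196), round (573,255). The dark square (410,307) without a handle is the square offcut.

```bash
cat > h.py <<'E'
import numpy as np, cv2
from scipy.spatial.transform import Rotation as R
from scipy.optimize import minimize
from bench import *
C={n:camera_info(n) for n in("scene","top")}
def proj(n,P):
    c=C[n]; p=(np.atleast_2d(P)-c["origin"])@R.from_euler("xyz",c["orientation"]).as_matrix()
    return np.c_[c["fx"]*p[:,0]/p[:,2]+c["cx"],c["fy"]*p[:,1]/p[:,2]+c["cy"]]
def back(n,px,z):
    c=C[n]; d=R.from_euler("xyz",c["orientation"]).as_matrix()@[(px[0]-c["cx"])/c["fx"],(px[1]-c["cy"])/c["fy"],1]
    return c["origin"]+d*(z-c["origin"][2])/d[2]
def rect(a,b): return np.array([[a,b],[-a,b],[-a,-b],[a,-b]])/2
t=np.linspace(0,2*np.pi,40)
def circ(d): return np.c_[np.cos(t),np.sin(t)]*d/2
def prism(xy,z0,z1): return np.vstack([np.c_[xy,0*xy[:,0]+z] for z in(z0,z1)])
H=prism(circ(.022),.018,.068)
M={"round_block":[prism(circ(.076),0,.018),H],"square_block":[prism(rect(.064,.064),0,.018),H],
"oblong_block":[prism(rect(.048,.116),0,.018),H],"weight":[prism(circ(.064),0,.03)],
"round_panel":[prism(rect(.08,.13),0,.006)],"square_panel":[prism(rect(.08,.13),0,.006)],"oblong_panel":[prism(rect(.08,.13),0,.006)],
"square_offcut":[prism(rect(.064,.064),0,.018)],"round_offcut":[prism(circ(.076),0,.018)],"tape_roll":[prism(circ(.09),0,.025)],
"round_patch":[prism(circ(.064),.006,.01)],"square_patch":[prism(rect(.054,.054),.006,.01)],"oblong_patch":[prism(rect(.036,.1),.006,.01)]}
S=4
def render(n,name,q,z=0):
    m=np.zeros((420*S,560*S),np.uint8); Rz=R.from_euler("z",q[2])
    for P in M[name]:
        p=proj(n,Rz.apply(P)+[q[0],q[1],z])
        cv2.fillConvexPoly(m,np.int32(np.round((cv2.convexHull(np.float32(p))[:,0]+.5)*S*16)),1,cv2.LINE_8,4)
    return m
def fit(name,masks,q0,z=0):
    big={n:cv2.resize(m.astype(np.uint8),None,fx=S,fy=S,interpolation=cv2.INTER_NEAREST) for n,m in masks.items()}
    def f(q):
        s=0
        for n,m in big.items():
            r=render(n,name,q,z); s+=1-cv2.countNonZero(r&m)/max(1,cv2.countNonZero(r|m))
        return s/len(big)
    best=min((minimize(f,[*q0[:2],a],method="Nelder-Mead",options=dict(initial_simplex=[[q0[0]+i,q0[1]+j,a+k] for i,j,k in((0,0,0),(.01,0,0),(0,.01,0),(0,0,.3))],xatol=2e-4,fatol=1e-4)) for a in ([q0[2]] if len(q0)>2 else [0,.5,1,1.5,2,2.6])),key=lambda r:r.fun)
    return best.x,best.fun
E
python3 - <<'E'
from h import *
ims={n:grab_frame(n) for n in C}
G={}
for n in M:
    if n.endswith("patch"):continue
    ms={}
    for c in C:
        L=regions_of(c,n)
        if n=="weight": # grey ring: least saturated
            L=sorted(L,key=lambda r:cv2.cvtColor(ims[c],cv2.COLOR_BGR2HSV)[...,1][r["mask"]].mean())
        if L and L[0]["score"]>.3: ms[c]=L[0]["mask"]
    if n in("weight","tape_roll"): # fill hole
        for c in ms:
            k=cv2.findContours(ms[c].astype(np.uint8),cv2.RETR_EXTERNAL,cv2.CHAIN_APPROX_NONE)[0]
            ms[c]=cv2.drawContours(np.zeros((420,560),np.uint8),k,-1,1,-1)
    if not ms: print(n,"none");continue
    c="top" if "top" in ms else "scene"
    y,x=np.nonzero(ms[c]); q0=back(c,(x.mean(),y.mean()),.01)[:2]
    out=[]
    for s in ({k:v} for k,v in ms.items()): q,f=fit(n,s,q0); out.append((list(s)[0],q.round(4).tolist(),round(f,3)))
    q,f=fit(n,ms,q0); G[n]=q; print(n,q.round(4),round(f,3),out)
import pickle; pickle.dump(G,open("g.pkl","wb"))
E
```

```text
round_block [ 0.3464 -0.2795  2.0728] 0.102 [('scene', [0.3447, -0.2829, 0.4013], np.float64(0.067)), ('top', [0.3457, -0.2763, 0.5683], np.float64(0.059))]
square_block [ 0.4327 -0.1452  3.0902] 0.104 [('scene', [0.4325, -0.148, 1.4829], np.float64(0.076)), ('top', [0.4328, -0.1423, 1.5525], np.float64(0.086))]
oblong_block [0.4209 0.1646 0.547 ] 0.53 [('scene', [0.42, 0.1653, 0.0], np.float64(1.0)), ('top', [0.4209, 0.1646, 0.547], np.float64(0.06))]
weight [0.3601 0.2772 1.37  ] 0.524 [('scene', [0.3602, 0.2791, 0.0], np.float64(1.0)), ('top', [0.3601, 0.2772, 1.37], np.float64(0.048))]
round_panel [ 0.5644 -0.3169  0.0464] 0.058 [('scene', [0.5644, -0.3192, 0.0467], np.float64(0.041)), ('top', [0.5641, -0.3141, 3.1977], np.float64(0.036))]
square_panel [0.5623 0.3524 0.0195] 0.047 [('scene', [0.5625, 0.3504, 0.0292], np.float64(0.035)), ('top', [0.5623, 0.3538, 3.159], np.float64(0.035))]
oblong_panel [ 0.6732 -0.0149 -0.0386] 0.057 [('scene', [0.6725, -0.0164, 3.0954], np.float64(0.045)), ('top', [0.6735, -0.0123, -0.0311], np.float64(0.045))]
square_offcut [ 0.4614 -0.0156  1.9036] 0.108 [('scene', [0.4614, -0.0194, 3.5013], np.float64(0.076)), ('top', [0.4608, -0.0136, 0.3221], np.float64(0.062))]
round_offcut [0.6721 0.1837 0.5546] 0.078 [('scene', [0.6715, 0.1823, 2.6233], np.float64(0.052)), ('top', [0.6719, 0.1859, 1.1271], np.float64(0.074))]
tape_roll [ 0.6553 -0.1747  2.62  ] 0.038 [('top', [0.6553, -0.1747, 2.62], np.float64(0.038))]
```

```bash
cat > c.py <<'E'
import sys; from h import *
# usage: c.py x y z yaw -> move from present pose
x,y,z,w=map(float,sys.argv[1:5]); o=get_obs(); p=R.from_euler("xyz",o["tcp_rot"])
d=p.inv().apply(np.array([x,y,z])-o["eef_pos"])/.5
r=(p.inv()*R.from_euler("xyz",[np.pi,0,w])).as_rotvec()/2/np.pi
print("pos",d.round(4),"rot",r.round(4),"rows",max(np.linalg.norm(d)*10,np.linalg.norm(r)*42)); print(o["eef_pos"].round(4),o["tcp_rot"].round(3),round(o["time"],1),o["gripper_width"])
E
python3 c.py .4205 .163 .24 2.157
python3 - <<'E'
import cv2
a=cv2.imread("pics/top0.png")[200:330,80:260]; cv2.imwrite("pics/cr.png",cv2.resize(a,None,fx=4,fy=4,interpolation=cv2.INTER_CUBIC))
E
```

```text
pos [-0.6215 -0.6963 -0.0007] rot [-0.      0.      0.0865] rows 9.333463072661736
[0.288  0.6105 0.2396] [-3.142 -0.     2.701] 2.2 0.0876734128802038
```

View pics/cr.png

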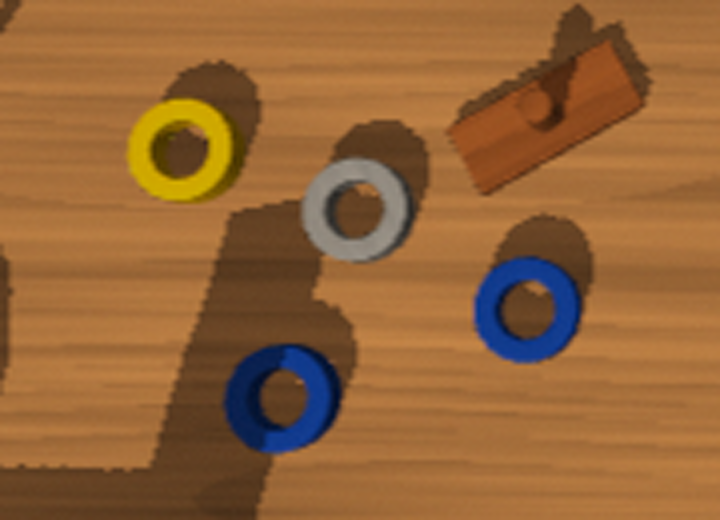

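The crop confirms that the grey ring at (169,252) is the steel weight, with yellow at left and blue rings below and right. The oblong block lies at about (217,229), handle up.

Call:
{"name": "move_arm", "arguments": {
  "targets": [
    {"delta_pos": [-0.6215,-0.6963,0],"delta_rot": [0,0,0.0865],"hand": 60},
    {"delta_pos": [-0.6215,-0.6963,0],"delta_rot": [0,0,0.0865],"hand": 60},
    {"delta_pos": [-0.6215,-0.6963,0],"delta_rot": [0,0,0.0865],"hand": 60},
    {"delta_pos": [-0.6215,-0.6963,0],"delta_rot": [0,0,0.0865],"hand": 60},
    {"delta_pos": [-0.6215,-0.6963,0],"delta_rot": [0,0,0.0865],"hand": 60},
    {"delta_pos": [-0.6215,-0.6963,0],"delta_rot": [0,0,0.0865],"hand": 60},
    {"delta_pos": [-0.6215,-0.6963,0],"delta_rot": [0,0,0.0865],"hand": 60},
    {"delta_pos": [-0.6215,-0.6963,0],"delta_rot": [0,0,0.0865],"hand": 60}
  ],
  "newtons": 25
}}

```text
time: 3.0
eef_pos: [0.4019, 0.2251, 0.24]
tcp_rot: [3.141, -0.0, 2.157]
wrist_force: [1.5, -0.2, 0.2]
gripper_width: 0.0529
gripper_force: 0.0
```

```bash
python3 c.py .4205 .163 .11 2.157; python3 - <<'E'
from h import *
im=grab_frame("scene")
print(back("top",(214,225.5),.068))
# colour-seeded scene mask check of oblong block and weight by regions nearest the top-based estimate
for n,q in(("oblong_block",(.4209,.1646,.547)),("weight",(.3601,.2772,0))):
    for r in regions_of("scene",n):
        m=r["mask"].astype(np.uint8)
        if n=="weight":
            k=cv2.findContours(m,cv2.RETR_EXTERNAL,cv2.CHAIN_APPROX_NONE)[0]; m=cv2.drawContours(0*m,k,-1,1,-1)
        ys,xs=np.nonzero(m); e=proj("scene",[q[0],q[1],.02])[0]
        if np.hypot(xs.mean()-e[0],ys.mean()-e[1])<15: print(n,r["score"],fit(n,{"scene":m},q))
E
```

```text
pos [-0.1241 -0.0379  0.2599] rot [ 0.0002 -0.0001  0.0001] rows 2.905236969692893
[0.4019 0.2251 0.24  ] [ 3.141 -0.     2.157] 3.0 0.05289832199417563
[0.42165178 0.1616379  0.068     ]
oblong_block 0.57 (array([0.42157863, 0.16129209, 0.54092497]), np.float64(0.057843849550103354))
weight 0.59 (array([ 0.36049862,  0.2733939 , -0.0843645 ]), np.float64(0.08042488619119881))
```

Call:
{"name": "move_arm", "arguments": {
  "targets": [
    {"delta_pos": [-0.124,-0.038,0],"delta_rot": [0,0,0],"hand": 60},
    {"delta_pos": [-0.124,-0.038,0],"delta_rot": [0,0,0],"hand": 60},
    {"delta_pos": [-0.124,-0.038,0.1],"delta_rot": [0,0,0],"hand": 60},
    {"delta_pos": [-0.124,-0.038,0.2],"delta_rot": [0,0,0],"hand": 60},
    {"delta_pos": [-0.124,-0.038,0.28],"delta_rot": [0,0,0],"hand": 60},
    {"delta_pos": [-0.124,-0.038,0.34],"delta_rot": [0,0,0],"hand": 60},
    {"delta_pos": [-0.124,-0.038,0.38],"delta_rot": [0,0,0],"hand": 60},
    {"delta_pos": [-0.124,-0.038,0.394],"delta_rot": [0,0,0],"hand": 60}
  ]
}}

```text
time: 3.95
eef_pos: [0.4188, 0.1659, 0.0407]
tcp_rot: [-3.139, -0.001, 2.159]
wrist_force: [-0.5, -0.1, 0.3]
gripper_width: 0.0528
gripper_force: 0.0
```

Call:
{"name": "move_arm", "arguments": {
  "targets": [
    {"delta_pos": [0,0,0],"hand": 0},
    {"delta_pos": [0,0,0],"hand": 0},
    {"delta_pos": [0,0,0],"hand": 0},
    {"delta_pos": [0,0,0],"hand": 0},
    {"delta_pos": [0,0,0],"hand": 0},
    {"delta_pos": [0,0,0],"hand": 0},
    {"delta_pos": [0,0,0],"hand": 0},
    {"delta_pos": [0,0,-0.05],"hand": 0}
  ]
}}

```text
invalid input at $.targets[0]: expected keys delta_pos, delta_rot, hand
```

```bash
python3 c.py .6732 -.0149 .15 1.571; python3 - <<'E'
import cv2; from bench import *
a=grab_frame("scene")[150:330,200:440]; cv2.imwrite("pics/g1.png",cv2.resize(a,None,fx=3,fy=3,interpolation=cv2.INTER_CUBIC))
E
```

```text
pos [-0.583   0.2216 -0.2197] rot [-0.0005  0.      0.0937] rows 6.613152291316984
[0.4188 0.1659 0.0407] [-3.139e+00 -1.000e-03  2.159e+00] 4.0 0.05277127303928649
```

View pics/g1.png

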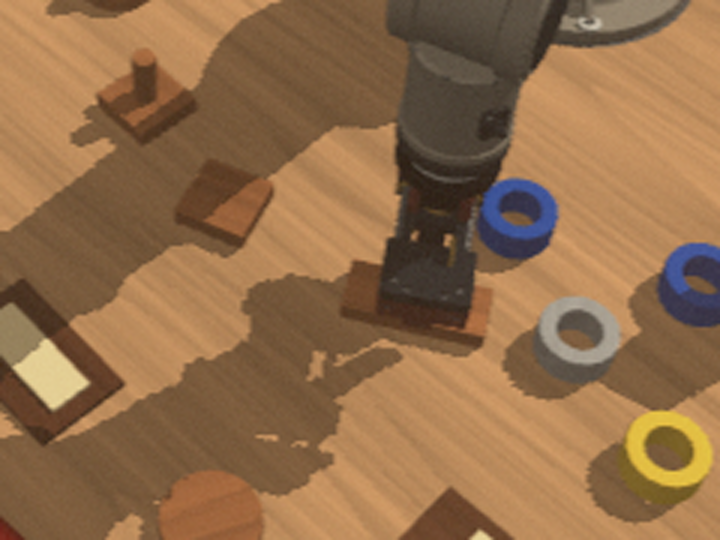

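The picture shows the gripper straddling the oblong block's handle (crop 430,290), with the ring (577,338) clear.

Call:
{"name": "move_arm", "arguments": {
  "targets": [
    {"delta_pos": [-0.007,0,0],"delta_rot": [0,0,0],"hand": 60},
    {"delta_pos": [-0.007,0,0],"delta_rot": [0,0,0],"hand": 0},
    {"delta_pos": [-0.007,0,0],"delta_rot": [0,0,0],"hand": 0},
    {"delta_pos": [-0.007,0,0],"delta_rot": [0,0,0],"hand": 0},
    {"delta_pos": [-0.007,0,0],"delta_rot": [0,0,0],"hand": 0},
    {"delta_pos": [-0.007,0,0],"delta_rot": [0,0,0],"hand": 0},
    {"delta_pos": [-0.007,0,0],"delta_rot": [0,0,0],"hand": 0}
  ]
}}

```text
time: 4.7
eef_pos: [0.4223, 0.1621, 0.043]
tcp_rot: [3.141, -0.0, 2.157]
wrist_force: [-1.1, 0.4, 6.0]
gripper_width: 0.0217
gripper_force: 25.0
```

```bash
python3 c.py .6732 -.0149 .15 1.571
```

```text
pos [-0.5726  0.2222 -0.2138] rot [ 0.0001 -0.0001  0.0933] rows 6.503387354715788
[0.4223 0.1621 0.043 ] [ 3.141 -0.     2.157] 4.7 0.02174544869796228
```

Call:
{"name": "move_arm", "arguments": {
  "targets": [
    {"delta_pos": [0,0,-0.1],"delta_rot": [0,0,0],"hand": 0},
    {"delta_pos": [0,0,-0.2],"delta_rot": [0,0,0],"hand": 0},
    {"delta_pos": [-0.5735,0.222,-0.214],"delta_rot": [0,0,0.093],"hand": 0},
    {"delta_pos": [-0.5735,0.222,-0.214],"delta_rot": [0,0,0.093],"hand": 0},
    {"delta_pos": [-0.5735,0.222,-0.214],"delta_rot": [0,0,0.093],"hand": 0},
    {"delta_pos": [-0.5735,0.222,-0.214],"delta_rot": [0,0,0.093],"hand": 0},
    {"delta_pos": [-0.5735,0.222,-0.214],"delta_rot": [0,0,0.093],"hand": 0},
    {"delta_pos": [-0.5735,0.222,-0.214],"delta_rot": [0,0,0.093],"hand": 0}
  ]
}}

```text
time: 5.5
eef_pos: [0.6679, -0.0121, 0.1488]
tcp_rot: [-3.14, -0.0, 1.573]
wrist_force: [1.2, 1.5, -0.6]
gripper_width: 0.0215
gripper_force: 25.0
```

```bash
python3 c.py .6732 -.0155 .054 1.571
```

```text
pos [-0.0068  0.0107  0.1897] rot [-0.0002 -0.      0.0004] rows 1.9010144778819804
[ 0.6679 -0.0121  0.1488] [-3.14  -0.     1.573] 5.5 0.021538288594483115
```

Call:
{"name": "move_arm", "arguments": {
  "targets": [
    {"delta_pos": [0,0,0.06],"delta_rot": [0,0,0],"hand": 0},
    {"delta_pos": [0,0,0.1],"delta_rot": [0,0,0],"hand": 0},
    {"delta_pos": [0,0,0.12],"delta_rot": [0,0,0],"hand": 0},
    {"delta_pos": [0,0,0.12],"delta_rot": [0,0,0],"hand": 0},
    {"delta_pos": [0,0,0.12],"delta_rot": [0,0,0],"hand": 0},
    {"delta_pos": [0,0,0.12],"delta_rot": [0,0,0],"hand": 0}
  ]
}}

```text
time: 6.1
eef_pos: [0.6677, -0.0109, 0.0908]
tcp_rot: [3.14, -0.0, 1.573]
wrist_force: [-0.3, 0.2, -0.4]
gripper_width: 0.0215
gripper_force: 25.0
```

```bash
python3 c.py .6732 -.0155 .054 1.571; python3 - <<'E'
from h import *
for c in C:
    im=grab_frame(c); L=regions_of(c,"oblong_block")
    for r in L[:1]: print(c,r["score"],[round(v) for v in r["rect"]])
    cv2.imwrite(f"pics/p1{c}.png",im)
a=cv2.imread("pics/p1top.png")[90:190,220:360];b=cv2.imread("pics/p1scene.png")[220:320,140:280]
cv2.imwrite("pics/p1.png",cv2.resize(np.hstack([a,b]),None,fx=2.8,fy=2.8,interpolation=cv2.INTER_CUBIC))
E
```

```text
pos [-0.0092  0.0109  0.0736] rot [ 0.0003 -0.      0.0004] rows 0.7500275761333639
[ 0.6677 -0.0109  0.0908] [ 3.14  -0.     1.573] 6.1 0.021501934981355973
scene 0.67 [209, 262, 49, 39]
top 0.6 [308, 129, 5, 15]
```

View pics/p1.png

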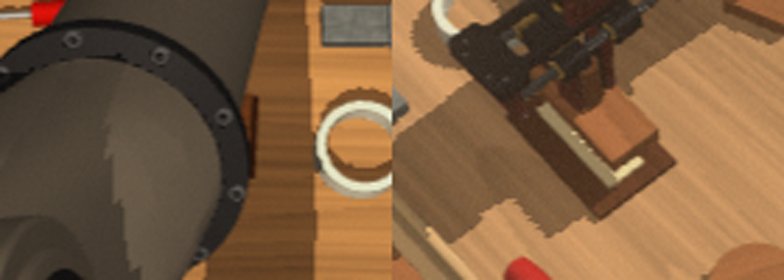

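The left crop is covered by the arm. In the right crop the oblong block hangs aligned just above its patch (crop 620,130).

Call:
{"name": "move_arm", "arguments": {
  "targets": [
    {"delta_pos": [-0.009,0.011,0],"delta_rot": [0,0,0],"hand": 0},
    {"delta_pos": [-0.009,0.011,0.03],"delta_rot": [0,0,0],"hand": 0},
    {"delta_pos": [-0.009,0.011,0.055],"delta_rot": [0,0,0],"hand": 0},
    {"delta_pos": [-0.009,0.011,0.066],"delta_rot": [0,0,0],"hand": 0},
    {"delta_pos": [-0.009,0.011,0.074],"delta_rot": [0,0,0],"hand": 0},
    {"delta_pos": [-0.009,0.011,0.074],"delta_rot": [0,0,0],"hand": 0},
    {"delta_pos": [-0.009,0.011,0.074],"delta_rot": [0,0,0],"hand": 0},
    {"delta_pos": [-0.009,0.011,0.074],"delta_rot": [0,0,0],"hand": 0}
  ]
}}

```text
time: 7.1
eef_pos: [0.6713, -0.0155, 0.053]
tcp_rot: [-3.139, -0.001, 1.573]
wrist_force: [-6.1, 1.2, 11.9]
gripper_width: 0.0211
gripper_force: 25.0
```

Call:
{"name": "move_arm", "arguments": {
  "targets": [
    {"delta_pos": [0,0,0],"delta_rot": [0,0,0],"hand": 60},
    {"delta_pos": [0,0,0],"delta_rot": [0,0,0],"hand": 60},
    {"delta_pos": [0,0,0],"delta_rot": [0,0,0],"hand": 60},
    {"delta_pos": [0,0,-0.05],"delta_rot": [0,0,0],"hand": 60},
    {"delta_pos": [0,0,-0.15],"delta_rot": [0,0,0],"hand": 60},
    {"delta_pos": [0,0,-0.22],"delta_rot": [0,0,0],"hand": 60}
  ]
}}

```text
time: 7.7
eef_pos: [0.673, -0.0159, 0.1645]
tcp_rot: [3.14, 0.0, 1.573]
wrist_force: [0.4, -0.3, 1.1]
gripper_width: 0.0526
gripper_force: 0.0
```

```bash
python3 c.py .4327 -.1452 .16 1.571
```

```text
pos [-0.2577 -0.4811  0.0085] rot [0.0002 0.0001 0.0003] rows 5.458204781384774
[ 0.673  -0.0159  0.1645] [3.14  0.    1.573] 7.7 0.0525508153492542
```

Call:
{"name": "move_arm", "arguments": {
  "targets": [
    {"delta_pos": [-0.258,-0.481,0],"delta_rot": [0,0,0],"hand": 60},
    {"delta_pos": [-0.258,-0.481,0],"delta_rot": [0,0,0],"hand": 60},
    {"delta_pos": [-0.258,-0.481,0],"delta_rot": [0,0,0],"hand": 60},
    {"delta_pos": [-0.258,-0.481,0],"delta_rot": [0,0,0],"hand": 60},
    {"delta_pos": [-0.258,-0.481,0],"delta_rot": [0,0,0],"hand": 60},
    {"delta_pos": [-0.258,-0.481,0],"delta_rot": [0,0,0],"hand": 60},
    {"delta_pos": [-0.258,-0.481,0],"delta_rot": [0,0,0],"hand": 60},
    {"delta_pos": [-0.258,-0.481,0],"delta_rot": [0,0,0],"hand": 60}
  ]
}}

```text
time: 8.5
eef_pos: [0.4329, -0.1451, 0.1628]
tcp_rot: [3.14, -0.0, 1.572]
wrist_force: [0.1, -0.2, 0.1]
gripper_width: 0.0527
gripper_force: 0.0
```

```bash
python3 c.py .4327 -.1452 .043 1.571; python3 - <<'E'
from h import *
ims={c:grab_frame(c) for c in C}
ms={}
for c in C:
    L=regions_of(c,"oblong_block")
    if L: ms[c]=L[0]["mask"]; print(c,L[0]["score"],fit("oblong_block",{c:ms[c]},[.6732,-.0149,-.04],.01))
if "scene" in ms: print(fit("oblong_block",ms,[.6732,-.0149,-.04],.01))
cv2.imwrite("pics/p2.png",cv2.resize(np.hstack([ims["top"][90:190,220:360],ims["scene"][220:320,140:280]]),None,fx=2.8,fy=2.8,interpolation=cv2.INTER_CUBIC))
E
```

```text
pos [-0.0003 -0.0006  0.2395] rot [ 0.0002 -0.      0.0002] rows 2.395116889274232
[ 0.4329 -0.1451  0.1628] [ 3.14  -0.     1.572] 8.5 0.052694952547334514
scene 0.73 (array([ 0.67089302, -0.01605873, -0.08291481]), np.float64(0.09498803897543617))
top 0.62 (array([ 0.6709474 , -0.01226348, -0.05211818]), np.float64(0.052689202134939106))
(array([ 0.67087152, -0.01265128, -0.06532386]), np.float64(0.08106753022544111))
```

View pics/p2.png

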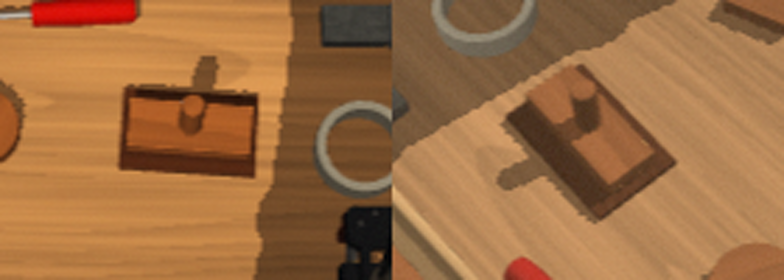

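The oblong block stands on its panel, centred and lined up (left crop 190,125); the fit is about 2 mm off centre and 0.03 rad out.

Call:
{"name": "move_arm", "arguments": {
  "targets": [
    {"delta_pos": [0,0,0.08],"delta_rot": [0,0,0],"hand": 60},
    {"delta_pos": [0,0,0.16],"delta_rot": [0,0,0],"hand": 60},
    {"delta_pos": [0,0,0.22],"delta_rot": [0,0,0],"hand": 60},
    {"delta_pos": [0,0,0.24],"delta_rot": [0,0,0],"hand": 60},
    {"delta_pos": [0,0,0.24],"delta_rot": [0,0,0],"hand": 60},
    {"delta_pos": [0,0,0.24],"delta_rot": [0,0,0],"hand": 60}
  ]
}}

```text
time: 9.3
eef_pos: [0.4332, -0.1454, 0.0433]
tcp_rot: [3.14, 0.0, 1.573]
wrist_force: [-0.6, -0.3, 0.5]
gripper_width: 0.0525
gripper_force: 0.0
```

Call:
{"name": "move_arm", "arguments": {
  "targets": [
    {"delta_pos": [0,0,0],"delta_rot": [0,0,0],"hand": 0},
    {"delta_pos": [0,0,0],"delta_rot": [0,0,0],"hand": 0},
    {"delta_pos": [0,0,0],"delta_rot": [0,0,0],"hand": 0},
    {"delta_pos": [0,0,0],"delta_rot": [0,0,0],"hand": 0},
    {"delta_pos": [0,0,0],"delta_rot": [0,0,0],"hand": 0},
    {"delta_pos": [0,0,0],"delta_rot": [0,0,0],"hand": 0}
  ]
}}

```text
time: 9.9
eef_pos: [0.4325, -0.1451, 0.0428]
tcp_rot: [3.141, -0.0, 1.573]
wrist_force: [-1.3, 0.5, 6.3]
gripper_width: 0.0217
gripper_force: 25.0
```

```bash
python3 c.py .5623 .3524 .15 1.641
```

```text
pos [ 0.9944  0.2618 -0.2139] rot [ 0.0001 -0.     -0.0108] rows 10.503356484104193
[ 0.4325 -0.1451  0.0428] [ 3.141 -0.     1.573] 9.9 0.021667042462101806
```

Call:
{"name": "move_arm", "arguments": {
  "targets": [
    {"delta_pos": [0,0,-0.1],"delta_rot": [0,0,0],"hand": 0},
    {"delta_pos": [0,0,-0.2],"delta_rot": [0,0,0],"hand": 0},
    {"delta_pos": [0.994,0.262,-0.214],"delta_rot": [0,0,-0.011],"hand": 0},
    {"delta_pos": [0.994,0.262,-0.214],"delta_rot": [0,0,-0.011],"hand": 0},
    {"delta_pos": [0.994,0.262,-0.214],"delta_rot": [0,0,-0.011],"hand": 0},
    {"delta_pos": [0.994,0.262,-0.214],"delta_rot": [0,0,-0.011],"hand": 0},
    {"delta_pos": [0.994,0.262,-0.214],"delta_rot": [0,0,-0.011],"hand": 0},
    {"delta_pos": [0.994,0.262,-0.214],"delta_rot": [0,0,-0.011],"hand": 0}
  ]
}}

```text
time: 10.7
eef_pos: [0.508, 0.1471, 0.1465]
tcp_rot: [-3.141, -0.0, 1.642]
wrist_force: [0.7, -0.3, -0.5]
gripper_width: 0.0216
gripper_force: 25.0
```

```bash
python3 c.py .5623 .3524 .12 1.641
```

```text
pos [0.4018 0.1377 0.053 ] rot [-0.     -0.      0.0002] rows 4.2803907941720825
[0.508  0.1471 0.1465] [-3.141 -0.     1.642] 10.7 0.021637484573975626
```

Call:
{"name": "move_arm", "arguments": {
  "targets": [
    {"delta_pos": [0.402,0.138,0.0],"delta_rot": [0,0,0],"hand": 0},
    {"delta_pos": [0.402,0.138,0.0],"delta_rot": [0,0,0],"hand": 0},
    {"delta_pos": [0.402,0.138,0.0],"delta_rot": [0,0,0],"hand": 0},
    {"delta_pos": [0.402,0.138,0.0],"delta_rot": [0,0,0],"hand": 0},
    {"delta_pos": [0.402,0.138,0.05],"delta_rot": [0,0,0],"hand": 0},
    {"delta_pos": [0.402,0.138,0.1],"delta_rot": [0,0,0],"hand": 0},
    {"delta_pos": [0.402,0.138,0.1],"delta_rot": [0,0,0],"hand": 0},
    {"delta_pos": [0.402,0.138,0.1],"delta_rot": [0,0,0],"hand": 0}
  ]
}}

```text
time: 11.5
eef_pos: [0.5624, 0.3496, 0.0963]
tcp_rot: [-3.14, 0.001, 1.641]
wrist_force: [-0.0, 0.2, -0.8]
gripper_width: 0.0215
gripper_force: 25.0
```

```bash
python3 c.py .5623 .3524 .053 1.641
```

```text
pos [0.0058 0.0003 0.0866] rot [-0.0002  0.0002  0.    ] rows 0.8683965754509292
[0.5624 0.3496 0.0963] [-3.140e+00  1.000e-03  1.641e+00] 11.5 0.021541241036365434
```

Call:
{"name": "move_arm", "arguments": {
  "targets": [
    {"delta_pos": [0.005,0,0.03],"delta_rot": [0,0,0],"hand": 0},
    {"delta_pos": [0.005,0,0.06],"delta_rot": [0,0,0],"hand": 0},
    {"delta_pos": [0.005,0,0.075],"delta_rot": [0,0,0],"hand": 0},
    {"delta_pos": [0.005,0,0.083],"delta_rot": [0,0,0],"hand": 0},
    {"delta_pos": [0.005,0,0.086],"delta_rot": [0,0,0],"hand": 0},
    {"delta_pos": [0.005,0,0.086],"delta_rot": [0,0,0],"hand": 0},
    {"delta_pos": [0.005,0,0.086],"delta_rot": [0,0,0],"hand": 0}
  ]
}}

```text
time: 12.2
eef_pos: [0.5628, 0.3531, 0.054]
tcp_rot: [3.141, -0.0, 1.642]
wrist_force: [0.1, 0.6, -1.2]
gripper_width: 0.0214
gripper_force: 25.0
```

Call:
{"name": "move_arm", "arguments": {
  "targets": [
    {"delta_pos": [0,0,0],"delta_rot": [0,0,0],"hand": 60},
    {"delta_pos": [0,0,0],"delta_rot": [0,0,0],"hand": 60},
    {"delta_pos": [0,0,0],"delta_rot": [0,0,0],"hand": 60},
    {"delta_pos": [0,0,-0.05],"delta_rot": [0,0,0],"hand": 60},
    {"delta_pos": [0,0,-0.15],"delta_rot": [0,0,0],"hand": 60},
    {"delta_pos": [0,0,-0.22],"delta_rot": [0,0,0],"hand": 60},
    {"delta_pos": [0,0,-0.22],"delta_rot": [0,0,0],"hand": 60}
  ]
}}

```text
time: 12.9
eef_pos: [0.5656, 0.3544, 0.1695]
tcp_rot: [3.133, -0.005, 1.642]
wrist_force: [1.1, -0.6, 0.1]
gripper_width: 0.0527
gripper_force: 0.0
```

```bash
python3 c.py .3464 -.2795 .16 1.571
```

```text
pos [-1.2336 -0.5272  0.0081] rot [ 0.0013 -0.0009  0.0112] rows 13.415795584325341
[0.5656 0.3544 0.1695] [ 3.133 -0.005  1.642] 12.9 0.052668974427518715
```

Call:
{"name": "move_arm", "arguments": {
  "targets": [
    {"delta_pos": [-0.72,-0.308,0.0],"delta_rot": [0,0,0.011],"hand": 60},
    {"delta_pos": [-0.72,-0.308,0.0],"delta_rot": [0,0,0.011],"hand": 60},
    {"delta_pos": [-0.72,-0.308,0.0],"delta_rot": [0,0,0.011],"hand": 60},
    {"delta_pos": [-0.72,-0.308,0.0],"delta_rot": [0,0,0.011],"hand": 60},
    {"delta_pos": [-0.72,-0.308,0.0],"delta_rot": [0,0,0.011],"hand": 60},
    {"delta_pos": [-0.72,-0.308,0.0],"delta_rot": [0,0,0.011],"hand": 60},
    {"delta_pos": [-0.72,-0.308,0.0],"delta_rot": [0,0,0.011],"hand": 60},
    {"delta_pos": [-0.72,-0.308,0.0],"delta_rot": [0,0,0.011],"hand": 60}
  ]
}}

```text
time: 13.7
eef_pos: [0.4328, -0.0194, 0.1632]
tcp_rot: [-3.141, -0.0, 1.572]
wrist_force: [-0.9, -0.5, -0.4]
gripper_width: 0.0527
gripper_force: 0.0
```

```bash
python3 c.py .3464 -.2795 .16 1.571
```

```text
pos [-0.5201 -0.1733  0.0065] rot [-0.0001 -0.      0.0001] rows 5.482398415063759
[ 0.4328 -0.0194  0.1632] [-3.141 -0.     1.572] 13.7 0.05274179448167702
```

Call:
{"name": "move_arm", "arguments": {
  "targets": [
    {"delta_pos": [-0.52,-0.173,0.0],"delta_rot": [0,0,0],"hand": 60},
    {"delta_pos": [-0.52,-0.173,0.0],"delta_rot": [0,0,0],"hand": 60},
    {"delta_pos": [-0.52,-0.173,0.0],"delta_rot": [0,0,0],"hand": 60},
    {"delta_pos": [-0.52,-0.173,0.0],"delta_rot": [0,0,0],"hand": 60},
    {"delta_pos": [-0.52,-0.173,0.0],"delta_rot": [0,0,0],"hand": 60},
    {"delta_pos": [-0.52,-0.173,0.0],"delta_rot": [0,0,0],"hand": 60},
    {"delta_pos": [-0.52,-0.173,0.0],"delta_rot": [0,0,0],"hand": 60},
    {"delta_pos": [-0.52,-0.173,0.0],"delta_rot": [0,0,0],"hand": 60}
  ]
}}

```text
time: 14.5
eef_pos: [0.3481, -0.2771, 0.1632]
tcp_rot: [-3.141, -0.0, 1.572]
wrist_force: [-0.2, 0.7, 0.8]
gripper_width: 0.0527
gripper_force: 0.0
```

```bash
python3 c.py .3464 -.2795 .043 1.571; python3 - <<'E'
from h import *
ims={c:grab_frame(c) for c in C}
ms={}
for c in C:
    L=regions_of(c,"square_block")
    if L: ms[c]=L[0]["mask"]; print(c,L[0]["score"],fit("square_block",{c:ms[c]},[.5623,.3524,.02],.01))
cv2.imwrite("pics/p3.png",cv2.resize(np.hstack([ims["top"][125:225,80:220],ims["scene"][295:395,290:430]]),None,fx=2.8,fy=2.8,interpolation=cv2.INTER_CUBIC))
E
```

```text
pos [-0.005  -0.0033  0.2404] rot [-0.0001 -0.0001  0.0001] rows 2.4043972751493383
[ 0.3481 -0.2771  0.1632] [-3.141 -0.     1.572] 14.5 0.05268475117791299
scene 0.81 (array([0.5637019 , 0.3523293 , 0.01714001]), np.float64(0.052352906181212466))
top 0.97 (array([0.56249395, 0.3555254 , 0.02123465]), np.float64(0.04525043177892918))
```

View pics/p3.png

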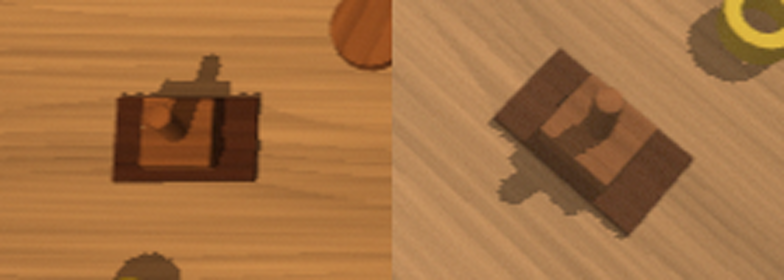

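The square block covers its patch, centred and lined up (left crop 175,130).

Call:
{"name": "move_arm", "arguments": {
  "targets": [
    {"delta_pos": [-0.003,-0.002,0.08],"delta_rot": [0,0,0],"hand": 60},
    {"delta_pos": [-0.003,-0.002,0.16],"delta_rot": [0,0,0],"hand": 60},
    {"delta_pos": [-0.003,-0.002,0.22],"delta_rot": [0,0,0],"hand": 60},
    {"delta_pos": [-0.003,-0.002,0.24],"delta_rot": [0,0,0],"hand": 60},
    {"delta_pos": [-0.003,-0.002,0.24],"delta_rot": [0,0,0],"hand": 60},
    {"delta_pos": [-0.003,-0.002,0.24],"delta_rot": [0,0,0],"hand": 60}
  ]
}}

```text
time: 15.3
eef_pos: [0.3482, -0.279, 0.0445]
tcp_rot: [3.14, 0.0, 1.573]
wrist_force: [0.2, -0.0, 1.1]
gripper_width: 0.0528
gripper_force: 0.0
```

Call:
{"name": "move_arm", "arguments": {
  "targets": [
    {"delta_pos": [0,0,0],"delta_rot": [0,0,0],"hand": 0},
    {"delta_pos": [0,0,0],"delta_rot": [0,0,0],"hand": 0},
    {"delta_pos": [0,0,0],"delta_rot": [0,0,0],"hand": 0},
    {"delta_pos": [0,0,0],"delta_rot": [0,0,0],"hand": 0},
    {"delta_pos": [0,0,0],"delta_rot": [0,0,0],"hand": 0},
    {"delta_pos": [0,0,0],"delta_rot": [0,0,0],"hand": 0}
  ]
}}

```text
time: 15.9
eef_pos: [0.3476, -0.2787, 0.0439]
tcp_rot: [3.141, -0.0, 1.573]
wrist_force: [-0.9, 0.4, 6.8]
gripper_width: 0.0216
gripper_force: 25.0
```

```bash
python3 c.py .5644 -.3169 .15 1.571
```

```text
pos [-0.0772  0.4335 -0.2121] rot [ 0.0001 -0.0001  0.0003] rows 4.8876040482076455
[ 0.3476 -0.2787  0.0439] [ 3.141 -0.     1.573] 15.9 0.021563381195249393
```

Call:
{"name": "move_arm", "arguments": {
  "targets": [
    {"delta_pos": [0,0,-0.1],"delta_rot": [0,0,0],"hand": 0},
    {"delta_pos": [0,0,-0.18],"delta_rot": [0,0,0],"hand": 0},
    {"delta_pos": [-0.077,0.433,-0.18],"delta_rot": [0,0,0],"hand": 0},
    {"delta_pos": [-0.077,0.433,-0.18],"delta_rot": [0,0,0],"hand": 0},
    {"delta_pos": [-0.077,0.433,-0.18],"delta_rot": [0,0,0],"hand": 0},
    {"delta_pos": [-0.077,0.433,-0.18],"delta_rot": [0,0,0],"hand": 0},
    {"delta_pos": [-0.077,0.433,-0.18],"delta_rot": [0,0,0],"hand": 0},
    {"delta_pos": [-0.077,0.433,-0.12],"delta_rot": [0,0,0],"hand": 0}
  ]
}}

```text
time: 16.7
eef_pos: [0.57, -0.318, 0.1059]
tcp_rot: [3.134, 0.004, 1.576]
wrist_force: [-0.2, 0.2, -0.1]
gripper_width: 0.0217
gripper_force: 25.0
```

Call:
{"name": "move_arm", "arguments": {
  "targets": [
    {"delta_pos": [0,0,0],"delta_rot": [0,0,0],"hand": 0},
    {"delta_pos": [0,0,0],"delta_rot": [0,0,0],"hand": 0},
    {"delta_pos": [0,0,0],"delta_rot": [0,0,0],"hand": 0}
  ]
}}

```text
time: 17.0
eef_pos: [0.5638, -0.3173, 0.1046]
tcp_rot: [3.141, 0.0, 1.572]
wrist_force: [0.1, 0.2, -0.2]
gripper_width: 0.0214
gripper_force: 25.0
```

```bash
python3 c.py .5644 -.3169 .054 1.571
```

```text
pos [0.0009 0.0012 0.1011] rot [0.0001 0.0001 0.0002] rows 1.0114662550703366
[ 0.5638 -0.3173  0.1046] [3.141 0.    1.572] 17.0 0.021396249072613432
```

Call:
{"name": "move_arm", "arguments": {
  "targets": [
    {"delta_pos": [0,0.001,0.04],"delta_rot": [0,0,0],"hand": 0},
    {"delta_pos": [0,0.001,0.07],"delta_rot": [0,0,0],"hand": 0},
    {"delta_pos": [0,0.001,0.09],"delta_rot": [0,0,0],"hand": 0},
    {"delta_pos": [0,0.001,0.098],"delta_rot": [0,0,0],"hand": 0},
    {"delta_pos": [0,0.001,0.101],"delta_rot": [0,0,0],"hand": 0},
    {"delta_pos": [0,0.001,0.101],"delta_rot": [0,0,0],"hand": 0},
    {"delta_pos": [0,0.001,0.101],"delta_rot": [0,0,0],"hand": 0}
  ]
}}

```text
time: 17.7
eef_pos: [0.5644, -0.3168, 0.0539]
tcp_rot: [-3.142, -0.001, 1.573]
wrist_force: [-2.4, 1.0, 5.5]
gripper_width: 0.0215
gripper_force: 25.0
```

Call:
{"name": "move_arm", "arguments": {
  "targets": [
    {"delta_pos": [0,0,0],"delta_rot": [0,0,0],"hand": 60},
    {"delta_pos": [0,0,0],"delta_rot": [0,0,0],"hand": 60},
    {"delta_pos": [0,0,0],"delta_rot": [0,0,0],"hand": 60},
    {"delta_pos": [0,0,-0.05],"delta_rot": [0,0,0],"hand": 60},
    {"delta_pos": [0,0,-0.15],"delta_rot": [0,0,0],"hand": 60},
    {"delta_pos": [0,0,-0.22],"delta_rot": [0,0,0],"hand": 60},
    {"delta_pos": [0,0,-0.22],"delta_rot": [0,0,0],"hand": 60}
  ]
}}

```text
time: 18.4
eef_pos: [0.567, -0.3191, 0.1684]
tcp_rot: [3.133, 0.004, 1.572]
wrist_force: [0.1, -1.2, 0.4]
gripper_width: 0.0526
gripper_force: 0.0
```

```bash
python3 c.py .3603 .2753 .16 1.571
```

```text
pos [ 1.1895 -0.4117  0.0088] rot [0.0013 0.0006 0.0002] rows 12.587594830086502
[ 0.567  -0.3191  0.1684] [3.133 0.004 1.572] 18.4 0.05257529097335676
```

Call:
{"name": "move_arm", "arguments": {
  "targets": [
    {"delta_pos": [0.75,-0.26,0.0],"delta_rot": [0,0,0],"hand": 100},
    {"delta_pos": [0.75,-0.26,0.0],"delta_rot": [0,0,0],"hand": 100},
    {"delta_pos": [0.75,-0.26,0.0],"delta_rot": [0,0,0],"hand": 100},
    {"delta_pos": [0.75,-0.26,0.0],"delta_rot": [0,0,0],"hand": 100},
    {"delta_pos": [0.75,-0.26,0.0],"delta_rot": [0,0,0],"hand": 100},
    {"delta_pos": [0.75,-0.26,0.0],"delta_rot": [0,0,0],"hand": 100},
    {"delta_pos": [0.75,-0.26,0.0],"delta_rot": [0,0,0],"hand": 100},
    {"delta_pos": [0.75,-0.26,0.0],"delta_rot": [0,0,0],"hand": 100}
  ]
}}

```text
time: 19.2
eef_pos: [0.4325, 0.0599, 0.1627]
tcp_rot: [-3.141, -0.0, 1.574]
wrist_force: [1.3, 0.6, 0.5]
gripper_width: 0.088
gripper_force: 0.0
```

```bash
python3 c.py .3603 .2753 .16 1.571; python3 - <<'E'
from h import *
ims={c:grab_frame(c) for c in C}
for c in C:
    L=regions_of(c,"round_block")
    if L: print(c,L[0]["score"],fit("round_block",{c:L[0]["mask"]},[.5644,-.3169,.0],.01))
cv2.imwrite("pics/p4.png",cv2.resize(np.hstack([ims["top"][125:225,330:470],ims["scene"][120:220,100:240]]),None,fx=2.8,fy=2.8,interpolation=cv2.INTER_CUBIC))
E
```

```text
pos [ 0.4312 -0.1432  0.0055] rot [-0.     -0.      0.0004] rows 4.5437299212824485
[0.4325 0.0599 0.1627] [-3.141 -0.     1.574] 19.2 0.08801165288721899
scene 0.98 (array([ 0.56426363, -0.32020621,  0.38111695]), np.float64(0.05799981931520459))
top 0.76 (array([ 0.56281003, -0.31490374,  0.02714682]), np.float64(0.0562484305683435))
```

View pics/p4.png

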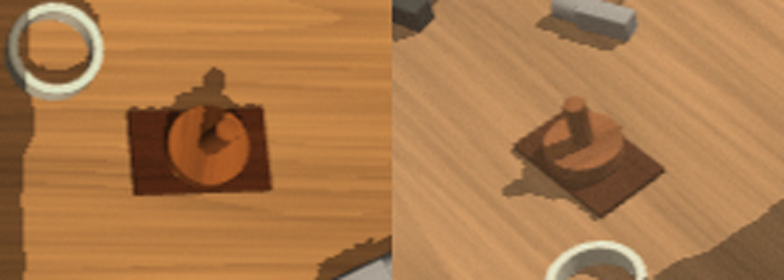

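The round block sits centred on its panel (left crop 208,145). Now the weight.

Call:
{"name": "move_arm", "arguments": {
  "targets": [
    {"delta_pos": [0.431,-0.143,0],"delta_rot": [0,0,0],"hand": 100},
    {"delta_pos": [0.431,-0.143,0],"delta_rot": [0,0,0],"hand": 100},
    {"delta_pos": [0.431,-0.143,0],"delta_rot": [0,0,0],"hand": 100},
    {"delta_pos": [0.431,-0.143,0],"delta_rot": [0,0,0],"hand": 100},
    {"delta_pos": [0.431,-0.143,0],"delta_rot": [0,0,0],"hand": 100},
    {"delta_pos": [0.431,-0.143,0],"delta_rot": [0,0,0],"hand": 100},
    {"delta_pos": [0.431,-0.143,0],"delta_rot": [0,0,0],"hand": 100},
    {"delta_pos": [0.431,-0.143,0],"delta_rot": [0,0,0],"hand": 100}
  ]
}}

```text
time: 20.2
eef_pos: [0.363, 0.2711, 0.1629]
tcp_rot: [3.142, 0.001, 1.569]
wrist_force: [0.0, -0.6, 0.4]
gripper_width: 0.0878
gripper_force: 0.0
```

```bash
python3 c.py .3603 .2753 .021 1.571
```

```text
pos [ 0.0087 -0.0053  0.2838] rot [ 0.      0.0001 -0.0003] rows 2.840202510176288
[0.363  0.2711 0.1629] [3.142e+00 1.000e-03 1.569e+00] 20.2 0.0877904502543966
```

Call:
{"name": "move_arm", "arguments": {
  "targets": [
    {"delta_pos": [0.004,-0.002,0.08],"delta_rot": [0,0,0],"hand": 100},
    {"delta_pos": [0.004,-0.002,0.16],"delta_rot": [0,0,0],"hand": 100},
    {"delta_pos": [0.004,-0.002,0.2],"delta_rot": [0,0,0],"hand": 100},
    {"delta_pos": [0.004,-0.002,0.2],"delta_rot": [0,0,0],"hand": 100},
    {"delta_pos": [0.004,-0.002,0.2],"delta_rot": [0,0,0],"hand": 100},
    {"delta_pos": [0.004,-0.002,0.2],"delta_rot": [0,0,0],"hand": 100}
  ]
}}

```text
time: 20.8
eef_pos: [0.362, 0.2752, 0.0643]
tcp_rot: [3.14, -0.002, 1.571]
wrist_force: [0.7, -0.4, 0.8]
gripper_width: 0.0878
gripper_force: 0.0
```

```bash
python3 c.py .3603 .2753 .021 1.571
```

```text
pos [ 0.0001 -0.0036  0.0866] rot [ 0.0003 -0.0003  0.0001] rows 0.8668361673214829
[0.362  0.2752 0.0643] [ 3.140e+00 -2.000e-03  1.571e+00] 20.8 0.08780750533141118
```

Call:
{"name": "move_arm", "arguments": {
  "targets": [
    {"delta_pos": [0,-0.002,0.04],"delta_rot": [0,0,0],"hand": 100},
    {"delta_pos": [0,-0.002,0.07],"delta_rot": [0,0,0],"hand": 100},
    {"delta_pos": [0,-0.002,0.084],"delta_rot": [0,0,0],"hand": 100},
    {"delta_pos": [0,-0.002,0.084],"delta_rot": [0,0,0],"hand": 100},
    {"delta_pos": [0,-0.002,0.084],"delta_rot": [0,0,0],"hand": 100}
  ]
}}

```text
time: 21.3
eef_pos: [0.3603, 0.2756, 0.0219]
tcp_rot: [3.141, -0.001, 1.573]
wrist_force: [0.2, 0.3, -0.1]
gripper_width: 0.0875
gripper_force: 0.0
```

Call:
{"name": "move_arm", "arguments": {
  "targets": [
    {"delta_pos": [0,0,0],"delta_rot": [0,0,0],"hand": 0},
    {"delta_pos": [0,0,0],"delta_rot": [0,0,0],"hand": 0},
    {"delta_pos": [0,0,0],"delta_rot": [0,0,0],"hand": 0},
    {"delta_pos": [0,0,0],"delta_rot": [0,0,0],"hand": 0},
    {"delta_pos": [0,0,0],"delta_rot": [0,0,0],"hand": 0},
    {"delta_pos": [0,0,0],"delta_rot": [0,0,0],"hand": 0}
  ],
  "newtons": 35
}}

```text
time: 21.9
eef_pos: [0.3601, 0.2755, 0.0214]
tcp_rot: [3.141, -0.001, 1.573]
wrist_force: [-0.6, -0.5, 6.2]
gripper_width: 0.0642
gripper_force: 35.0
```

```bash
python3 c.py .672 -.0152 .15 1.571
```

```text
pos [-0.5826  0.6226 -0.2573] rot [ 0.0001 -0.0001  0.0003] rows 8.906505583206727
[0.3601 0.2755 0.0214] [ 3.141e+00 -1.000e-03  1.573e+00] 21.9 0.06423013344366746
```

Call:
{"name": "move_arm", "arguments": {
  "targets": [
    {"delta_pos": [0,0,-0.1],"delta_rot": [0,0,0],"hand": 0},
    {"delta_pos": [0,0,-0.2],"delta_rot": [0,0,0],"hand": 0},
    {"delta_pos": [0,0,-0.26],"delta_rot": [0,0,0],"hand": 0},
    {"delta_pos": [-0.4,0.43,-0.26],"delta_rot": [0,0,0],"hand": 0},
    {"delta_pos": [-0.4,0.43,-0.26],"delta_rot": [0,0,0],"hand": 0},
    {"delta_pos": [-0.4,0.43,-0.26],"delta_rot": [0,0,0],"hand": 0},
    {"delta_pos": [-0.4,0.43,-0.26],"delta_rot": [0,0,0],"hand": 0},
    {"delta_pos": [-0.4,0.43,-0.26],"delta_rot": [0,0,0],"hand": 0}
  ]
}}

```text
time: 22.7
eef_pos: [0.5433, 0.104, 0.1501]
tcp_rot: [-3.139, 0.0, 1.574]
wrist_force: [0.6, 2.3, -4.3]
gripper_width: 0.0641
gripper_force: 35.0
```

```bash
python3 c.py .672 -.015 .15 1.571
```

```text
pos [-0.2387  0.2568 -0.0003] rot [-0.0004  0.      0.0004] rows 3.5062578341525388
[0.5433 0.104  0.1501] [-3.139  0.     1.574] 22.7 0.06411244539687111
```

Call:
{"name": "move_arm", "arguments": {
  "targets": [
    {"delta_pos": [-0.239,0.257,0],"delta_rot": [0,0,0],"hand": 0},
    {"delta_pos": [-0.239,0.257,0],"delta_rot": [0,0,0],"hand": 0},
    {"delta_pos": [-0.239,0.257,0],"delta_rot": [0,0,0],"hand": 0},
    {"delta_pos": [-0.239,0.257,0],"delta_rot": [0,0,0],"hand": 0},
    {"delta_pos": [-0.239,0.257,0],"delta_rot": [0,0,0],"hand": 0},
    {"delta_pos": [-0.239,0.257,0],"delta_rot": [0,0,0],"hand": 0},
    {"delta_pos": [-0.239,0.257,0],"delta_rot": [0,0,0],"hand": 0},
    {"delta_pos": [-0.239,0.257,0],"delta_rot": [0,0,0],"hand": 0}
  ]
}}

```text
time: 23.5
eef_pos: [0.671, -0.012, 0.1506]
tcp_rot: [-3.14, -0.001, 1.575]
wrist_force: [0.6, -0.4, -4.6]
gripper_width: 0.0644
gripper_force: 35.0
```

```bash
python3 c.py .672 -.015 .110 1.571;python3 - <<'E'
from h import *
a=grab_frame("scene")[195:315,140:280]; cv2.imwrite("pics/p5.png",cv2.resize(a,None,fx=4.5,fy=4.5,interpolation=cv2.INTER_CUBIC))
E
```

```text
pos [-0.0061  0.0021  0.0811] rot [-0.0002 -0.0002  0.0006] rows 0.8138121439964654
[ 0.671  -0.012   0.1506] [-3.140e+00 -1.000e-03  1.575e+00] 23.5 0.06438664671743294
```

View pics/p5.png

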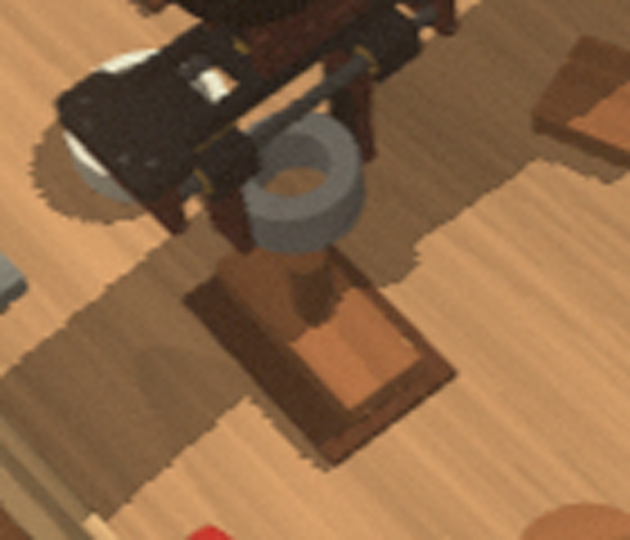

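The steel ring hangs above the oblong block's handle (crop 310,180), with the handle below at (315,280).

Call:
{"name": "move_arm", "arguments": {
  "targets": [
    {"delta_pos": [-0.005,0.002,0.04],"delta_rot": [0,0,0],"hand": 0},
    {"delta_pos": [-0.005,0.002,0.08],"delta_rot": [0,0,0],"hand": 0},
    {"delta_pos": [-0.005,0.002,0.08],"delta_rot": [0,0,0],"hand": 0},
    {"delta_pos": [-0.005,0.002,0.08],"delta_rot": [0,0,0],"hand": 0}
  ]
}}

```text
time: 23.95
eef_pos: [0.6727, -0.0157, 0.1113]
tcp_rot: [-3.141, -0.0, 1.574]
wrist_force: [0.6, -0.9, -3.9]
gripper_width: 0.0641
gripper_force: 35.0
```

```bash
python3 c.py .672 -.015 .050 1.571
```

```text
pos [ 0.0014 -0.0014  0.1226] rot [-0.0001 -0.      0.0004] rows 1.2260026434545228
[ 0.6727 -0.0157  0.1113] [-3.141 -0.     1.574] 23.9 0.06412387067249747
```

Call:
{"name": "move_arm", "arguments": {
  "targets": [
    {"delta_pos": [0.001,-0.001,0.03],"delta_rot": [0,0,0],"hand": 0},
    {"delta_pos": [0.001,-0.001,0.06],"delta_rot": [0,0,0],"hand": 0},
    {"delta_pos": [0.001,-0.001,0.09],"delta_rot": [0,0,0],"hand": 0},
    {"delta_pos": [0.001,-0.001,0.11],"delta_rot": [0,0,0],"hand": 0},
    {"delta_pos": [0.001,-0.001,0.12],"delta_rot": [0,0,0],"hand": 0},
    {"delta_pos": [0.001,-0.001,0.122],"delta_rot": [0,0,0],"hand": 0},
    {"delta_pos": [0.001,-0.001,0.122],"delta_rot": [0,0,0],"hand": 0},
    {"delta_pos": [0.001,-0.001,0.122],"delta_rot": [0,0,0],"hand": 0}
  ]
}}

```text
time: 24.75
eef_pos: [0.6728, -0.0159, 0.0502]
tcp_rot: [3.141, 0.0, 1.573]
wrist_force: [-0.3, 0.7, -4.3]
gripper_width: 0.0642
gripper_force: 35.0
```

```bash
python3 c.py .672 -.015 .049 1.571
```

```text
pos [ 0.0019 -0.0016  0.0025] rot [0.0001 0.     0.0003] rows 0.03486544380128115
[ 0.6728 -0.0159  0.0502] [3.141 0.    1.573] 24.8 0.06424161563155627
```

Call:
{"name": "move_arm", "arguments": {
  "targets": [
    {"delta_pos": [0,0,0.001],"delta_rot": [0,0,0],"hand": 100},
    {"delta_pos": [0,0,0.001],"delta_rot": [0,0,0],"hand": 100},
    {"delta_pos": [0,0,0.001],"delta_rot": [0,0,0],"hand": 100},
    {"delta_pos": [0,0,0.001],"delta_rot": [0,0,0],"hand": 100},
    {"delta_pos": [0,0,-0.04],"delta_rot": [0,0,0],"hand": 100},
    {"delta_pos": [0,0,-0.12],"delta_rot": [0,0,0],"hand": 100},
    {"delta_pos": [0,0,-0.22],"delta_rot": [0,0,0],"hand": 100},
    {"delta_pos": [0,0,-0.3],"delta_rot": [0,0,0],"hand": 100}
  ]
}}

```text
time: 25.55
eef_pos: [0.6729, -0.0162, 0.2028]
tcp_rot: [3.14, 0.0, 1.572]
wrist_force: [0.5, 0.4, -0.8]
gripper_width: 0.0876
gripper_force: 0.0
```

Call:
{"name": "move_arm", "arguments": {
  "targets": [
    {"delta_pos": [0.4,-0.4,0],"delta_rot": [0,0,0],"hand": 100},
    {"delta_pos": [0.4,-0.4,0],"delta_rot": [0,0,0],"hand": 100},
    {"delta_pos": [0.4,-0.4,0],"delta_rot": [0,0,0],"hand": 100},
    {"delta_pos": [0.4,-0.4,0],"delta_rot": [0,0,0],"hand": 100},
    {"delta_pos": [0.4,-0.4,0],"delta_rot": [0,0,0],"hand": 100},
    {"delta_pos": [0.4,-0.4,0],"delta_rot": [0,0,0],"hand": 100},
    {"delta_pos": [0.4,-0.4,0],"delta_rot": [0,0,0],"hand": 100},
    {"delta_pos": [0.4,-0.4,0],"delta_rot": [0,0,0],"hand": 100}
  ]
}}

```text
time: 26.35
eef_pos: [0.4721, 0.1842, 0.2005]
tcp_rot: [3.141, -0.001, 1.575]
wrist_force: [-0.1, -0.7, -0.1]
gripper_width: 0.0878
gripper_force: 0.0
```

```bash
python3 - <<'E'
from h import *
a=np.hstack([grab_frame("top")[100:260,80:460],]);b=grab_frame("scene")[120:395,100:440]
b=cv2.resize(b,(380,307)); cv2.imwrite("pics/p6.png",cv2.resize(np.vstack([a,b]),None,fx=1.28,fy=1.28,interpolation=cv2.INTER_CUBIC))
E
```

```text
(no output)
```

View pics/p6.png

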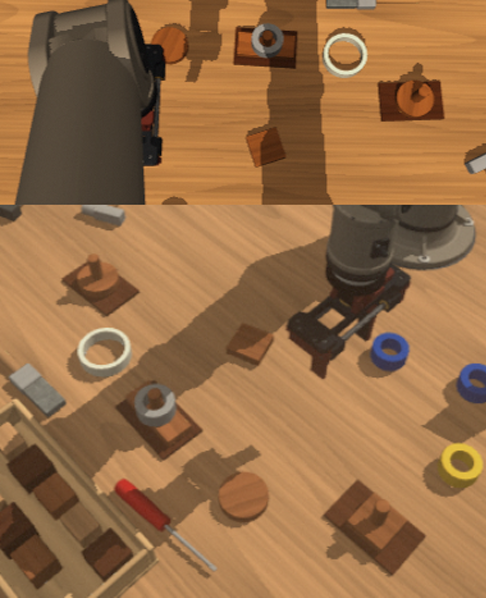

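The ring lies flat around the oblong handle (155,403). All three blocks are on their patches, and the offcuts and tape are undisturbed.

```bash
python3 -c "from bench import *; print(job_done())"
```

```text
the job is handed in; nothing more can be done
None
```

I set all three pressing blocks on their matching patches, slipped the steel ring over the oblong block's handle, and handed the job in at about 26 s. The camera fits put each block within about 3 mm of centre, and I checked the ring by eye only; no verdict was returned.

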